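# Pin the sieve shaker for transport by feel

### The job

Lock the grain sieve shaker for transport: take the red-handled pin from its stand, put its foot down through the wide entry hole beside the yellow mark, and with light downward pressure slide it along the slot until you feel it drop into the hidden cross-groove underneath. Stop there, push it gently fully down and let go, leaving it standing in the groove. Never press or shove the pin hard against the machine, and leave the other things on the bench where they are.

Things in the scene. Friction and masses are not known exactly. Their poses are not given: they have to be found in the camera images.
- red_pin: Transit pin, red handle, about 70 g, 105 mm tall, upright in one hole of the stand at the start. Origin: centre of its foot's underside; z up the pin. Foot: steel disc 18 mm in diameter, 5 mm high, lower edge chamfered 2 mm. Shank: 8 mm in diameter, from 5 to 61 mm. Handle: red cylinder 24 mm in diameter, from 61 to 105 mm. Round: any grasp yaw does.
- blue_pin: A pin of the same shape with a blue handle, in the other hole of the stand. Not wanted: leave it there.
- stand: Grey fixed block 150 x 60 x 28 mm, origin under its centre. Two round holes 24 mm in diameter, 18 mm deep, at x = -40 and +40 mm on its own x axis; a pin's foot rests 10 mm above the bench. Close the fingers along the stand's y axis to clear the other pin.
- shaker: Fixed sieve shaker: white housing 260 (x) x 340 (y) x 62 mm with a 5 mm aluminium cover; origin under its centre. On it a clamped round steel sieve, centre x 38, y 20 mm, radius 86 mm, top 106 mm above the bench. Near its front edge (x = -95 mm) a keyhole slot runs along its y axis, from the entry hole to slot_end. Forces above 25 N between pin and machine do damage; 3 to 8 N are enough.
- entry (a point): Centre of the 30 x 30 mm entry hole (yellow mark beside it) at the cover's top face, 62 mm above the bench; shaker frame x -95, y -70 mm. From the hole a slot 13 mm wide runs straight towards the shaker's +y. The foot passes only through this hole; in the slot only the shank has room, the foot travelling under the cover.
- slot_end (a point): Closed end of the slot, on its centre line at the cover's top face, 145 mm from point entry. One hidden cross-groove lies in the rail below, 23 mm long along the slot, 10 mm deep (bottom 30 mm above the bench), its centre 45 to 120 mm past the entry's centre, elsewhere each time. To be found by feel: there the downward load vanishes, then the groove's wall stops the foot.
- rail_top (a point): Point on the black rail under the centre of the entry hole, at the rail's unloaded top face, 40 mm above the bench (22 mm below the cover's top). The foot slides on this rail. It is sprung: it starts to yield downward at about 1.5 N, gives 1 mm per 1.5 N and bottoms after 4 mm (about 7.5 N); where the groove comes under the foot it springs up again round it.
- beaker_a: Translucent plastic beaker with handle, 85 mm tall, origin under its centre; bystander.
- beaker_b: Translucent plastic beaker with handle, 100 mm tall, origin under its centre; bystander.
- beaker_c: Translucent plastic beaker with handle, 75 mm tall, origin under its centre; bystander.
- jar: Amber sample jar with white cap, 100 mm tall, 66 mm in diameter, origin under its centre; bystander.
- brush: Hand brush lying on the bench at the left; bystander.
- scraper: Scraper lying in the white enamel tray at the left; bystander.

How it is judged:
On the way, in this order (a step that is already met when the one before it is completed fails the run):
1. the red pin's foot has gone down through the entry hole, below the cover (z of red_pin in the frame of shaker between 0.02 and 0.051 m and horizontal distance between red_pin and entry below 0.018 m), for 0.1 s.
2. the foot has been slid out of the entry hole, along under the slot (y of red_pin in the frame of shaker above -0.05 m and z of red_pin in the frame of shaker below 0.055 m and x of red_pin in the frame of shaker between -0.105 and -0.085 m), for 0.05 s.
At the end, for the whole second after the job is handed in: The red pin stands at rest and released in the hidden groove: the underside of its foot is less than 34 mm above the bench (it rides at 36 to 40 mm on the rail, 30 mm when seated), within 10 mm of the slot's centre line and past the entry hole, tilted less than 0.2 rad (z of red_pin in the frame of shaker between 0.02 and 0.034 m and y of red_pin in the frame of shaker between -0.045 and 0.075 m and x of red_pin in the frame of shaker between -0.105 and -0.085 m and angle between red_pin's own z axis and vertical below 0.2 rad and linear speed of red_pin below 0.02 m/s and contact force between red_pin and the fingers below 0.1 N); the robot touches nothing.
It fails at once if the red pin is pressed or shoved against the shaker with more than 25 N (contact force between red_pin and shaker above 25 N).
It fails at once if the blue pin, a beaker, the jar, the brush or the scraper is moved by more than 30 mm (distance of any of blue_pin, beaker_a, beaker_b, beaker_c, jar, brush, scraper from where it was at the start of the episode above 0.03 m).
It also fails if it takes over 48 s, if anything falls off the work surface, if the arm or the gripper's body presses on something with over 40 N, if the wrist force passes 120 N, or if a joint passes its speed limit or range.

### The arm

A 6-joint arm with a two-finger parallel gripper is mounted at the origin on the work surface. World frame = base frame: x ahead of the robot, y to its left, z up, the work surface at z = 0. Lengths are in m, angles in rad, forces in N, time in s.
With the tool pointing down it reaches from about 0.3 to 1 m from the base axis. Payload 5.1 kg.
Tool frame: the origin (TCP) lies on the mounting face of the last link; the fingertips stand 190 mm ahead of it and the grasp point (between the pads) lies 171 mm ahead of it (bot.tips_ahead is the distance from the TCP to the fingertips, in m); z points along the fingers, y is the line along which they close (so a half turn about z gives the same grasp; the last joint's range is limited). The gripper opens to 95 mm and grips with 3 to 60 N. Pads are 20 mm wide; open, the fingers measure 119 mm over their backs; the gripper's body (75 mm by 180 mm) begins 59 mm behind the grasp point.
Start: joints at [1.248, 0.124, 1.65, -0, 1.367, -0.083], TCP at [0.154, 0.631, 0.405] pointing down, gripper open.
Joint ranges: [-2.61, 2.61], [-1.02, 2.33], [0.03, 2.71], [-1.35, 4.49], [0.32, 2.68], [-2.91, 2.91]. Speed limits (rad/s): [2.57, 2.57, 3.14, 3.14, 3.14, 3.14].

### API

Orientations are given as a unit quaternion [x, y, z, w].
In Python, from plant import bot gives the robot as it stands.
- The arm moves only by the tool move_arm, never from a script. Its argument "motion" is a list that holds one entry, the list of rows, each a list of 7 numbers: the turn, a rotation vector about the tool's x, y, z in units of 6 degrees (1.0 is 6 degrees), then the shift along the tool's x, y, z in units of 40 mm (1.0 is 40 mm), then the finger opening in mm, from 0 to 95.1. A call has 1 to 10 rows; each row is the pose to reach, as a shift and turn from the pose commanded when the call began, along the tool's axes at that moment; what a row does not reach only later rows make up. A row lasts 1/12 s, in which the tool goes at most 41.7 mm and 7.16 degrees, less where a joint would pass 70% of its speed; a pose out of reach is approached as far as the arm can. A call with a gripper value outside its range is refused whole. The fingers move at their own pace and stop on an object; "newtons" is the grip in N (left out, the last holds). Time passes only in rows, so rows that repeat a pose let the fingers close. It gives the time, the measured TCP pose, the force, the opening and the grip force at its end, in the units of the state.
- bot.state(): the state, without advancing time (a new reading comes with each control period).
- bot.read_camera(name): name is "scene" or "top"; returns a dict with "pixels" (400x640x3 uint8, red, green, blue), "depth" (400x640 float32, m along the optical axis (not along the pixel's ray), 0 where there is no reading), "fx", "fy", "cx", "cy" (pixels), "position" and "orientation" of the camera in the world. Camera axes: x right, y up, looking along -z (the intrinsics and any distortion apply to the point x, -y, -z); pixel columns grow to the right and rows downward; lengths in m; the calibration is good to about 2 mm. A picture is of the moment at which its call begins.
- bot.finish_job(): hands the job in; it is judged then, once.
Trained networks look in a picture, given as the dict that the camera call returned (one of the last four; its "shot" number tells which), for a name from the list of things; names that differ only in an ending like _2 or _b are one class to them, and where a whole thing is asked for, a point or a joint stands for the part that bears it (a point fixed in the world has none). Each returns a list of dicts, best first, with "score" (0 to 1); they miss things now and then, are a little off and sometimes report something else, mostly with a low value. They report only what shows in the picture. A call takes as long as a camera call.
- bot.silhouettes(query, picture): "region" (400x640 bool, what is visible of it) and "extent" ([left, top, width, height] in pixels, round what is visible of it).
- bot.spot_point(query, picture): "at" ([column, row] in pixels: a listed point, or the origin of a listed thing).
The state is a dict: "time": time; "q": joint angles; "joint_vel": joint speeds; "joint_torque": joint torques, N m; "tool_pos": TCP position; "ee_rot": TCP orientation; "force": force on the tool from outside, world axes, zero at the start; "wrist_torque": the same for the moment, N m; "opening": opening from 0.0 (shut) to 1.0 (fully open); "grasp_force": force on a finger pad.
Only numpy, scipy, OpenCV 4.12 (cv2) and the standard library are available. Lean on these libraries where they do the work, as an engineer would, in place of code of your own. Each camera call takes 0.05 s, during which the arm holds its last target. There are 200 camera calls.

## Working session

There is one attempt and no reset: what is moved stays moved. The work goes in short steps, Python scripts to look and compute and a tool call to move; the robot and the scene stay as the last step left them, time stands still between calls to the robot, and variables do not carry over. Pictures are saved under pics/ and viewed, at most 10 in all, crops included, and the job is handed in when it is done.

Besides the shell and the picture viewer there is one more tool, called after ">>>" by a JSON object that holds its "op" and its "data", one argument or row to a line. move_arm: Moves the arm, as the interface text tells. Its arguments: {"type":"object","properties":{"motion":{"type":"array","items":{"type":"array","items":{"type":"array","items":{"type":"number"}}}},"newtons":{"type":"number"}},"required":["motion"]}

```bash
mkdir -p pics
cat > h.py <<'E'
import numpy as np, cv2
from scipy.spatial.transform import Rotation as R
from plant import bot
def world(p,c,r,z=None):
    """pixel -> world, by depth or on plane z"""
    d=np.array([(c-p['cx'])/p['fx'],-(r-p['cy'])/p['fy'],-1.0])
    M=R.from_quat(p['orientation']).as_matrix(); o=np.array(p['position'])
    v=M@d
    if z is None: s=p['depth'][int(round(r)),int(round(c))]
    else: s=(z-o[2])/v[2]
    return o+s*v
def project(p,w):
    M=R.from_quat(p['orientation']).as_matrix(); v=M.T@(np.array(w)-np.array(p['position']))
    return p['cx']+p['fx']*v[0]/-v[2], p['cy']-p['fy']*v[1]/-v[2]
E
cat > a.py <<'E'
from h import *
np.set_printoptions(precision=4,suppress=True)
print({k:v for k,v in bot.state().items()})
for n in ('top','scene'):
    p=bot.read_camera(n); cv2.imwrite(f'pics/{n}.png',p['pixels'][:,:,::-1])
    print(n,p['position'],p['orientation'],p['fx'],p['cx'],p['cy'],[k for k in p])
    for q,z in (('entry',.062),('slot_end',.062),('red_pin',.01),('blue_pin',.01),('stand',0),('shaker',0),('rail_top',.04)):
        for s in bot.spot_point(q,p)[:2]:
            print(q,s['score'],s['at'],world(p,*s['at'],z))
    for q in ('red_pin','blue_pin'):
        for s in bot.silhouettes(q,p)[:2]: print(q,'sil',s['score'],s['extent'])
E
python3 a.py
```

```text
{'time': 0.0, 'q': array([ 1.2484,  0.1245,  1.6517, -0.    ,  1.3675, -0.0826]), 'joint_vel': array([ 0.0001, -0.0009, -0.0008, -0.0006, -0.0019, -0.0023]), 'joint_torque': array([  0.0004, -41.7622, -35.9922,   0.0774,   0.0493,  -0.0002]), 'tool_pos': array([0.1543, 0.6311, 0.4035]), 'ee_rot': array([ 0.1196,  0.9928, -0.001 , -0.0002]), 'force': array([ 0.1248, -0.3885, -0.0413]), 'wrist_torque': array([ 0.0341, -0.0584,  0.0149]), 'grasp_force': 0.0, 'opening': 0.9971889499327912}
top [0.3662 0.0417 1.2275] [-0.0469  0.0476  0.7055 -0.7055] 375.20875047554006 315.54228675617014 200.45688921096954 ['pixels', 'depth', 'fx', 'fy', 'cx', 'cy', 'position', 'orientation', 'shot']
entry 0.72 [282.3, 199.5] [0.526  0.1447 0.062 ]
entry 0.61 [329.6, 202.8] [ 0.5155 -0.0035  0.062 ]
slot_end 0.9 [283.1, 200.4] [0.5231 0.1422 0.062 ]
blue_pin 0.62 [424.0, 223.2] [ 0.4554 -0.3119  0.01  ]
stand 0.57 [424.7, 212.3] [ 0.492  -0.3185  0.    ]
shaker 0.69 [304.9, 174.2] [0.6196 0.0759 0.    ]
rail_top 0.73 [326.1, 199.2] [0.53   0.0067 0.04  ]
rail_top 0.19 [278.0, 198.5] [0.5322 0.1604 0.04  ]
red_pin sil 0.64 [429.8, 190.5, 9.9, 11.0]
blue_pin sil 0.41 [422.7, 217.0, 14.8, 5.6]
scene [ 1.1956 -0.8581  0.7878] [0.4625 0.1529 0.2896 0.8239] 446.924234384224 319.82964617416565 199.5786182756714 ['pixels', 'depth', 'fx', 'fy', 'cx', 'cy', 'position', 'orientation', 'shot']
entry 0.6 [322.5, 213.3] [0.5312 0.017  0.062 ]
slot_end 0.67 [346.1, 190.9] [0.5096 0.1675 0.062 ]
red_pin 0.8 [234.8, 290.6] [ 0.5295 -0.3333  0.01  ]
blue_pin 0.72 [220.5, 270.6] [ 0.4448 -0.3055  0.01  ]
blue_pin 0.67 [327.2, 317.5] [ 0.7616 -0.2594  0.01  ]
stand 0.55 [231.1, 280.7] [ 0.4864 -0.3075  0.    ]
stand 0.24 [254.7, 336.1] [ 0.6637 -0.3981  0.    ]
shaker 0.59 [360.2, 232.0] [0.6246 0.0836 0.    ]
rail_top 0.74 [318.0, 220.4] [0.5242 0.0049 0.04  ]
red_pin sil 0.52 [228.4, 255.1, 8.7, 34.1]
blue_pin sil 0.56 [212.2, 237.4, 14.2, 32.6]
```

View pics/top.png

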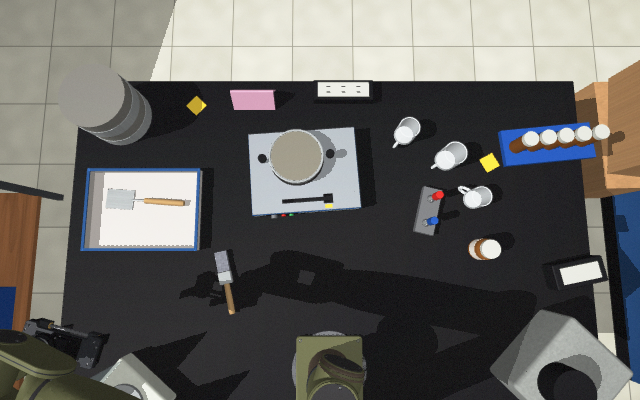

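View pics/scene.png

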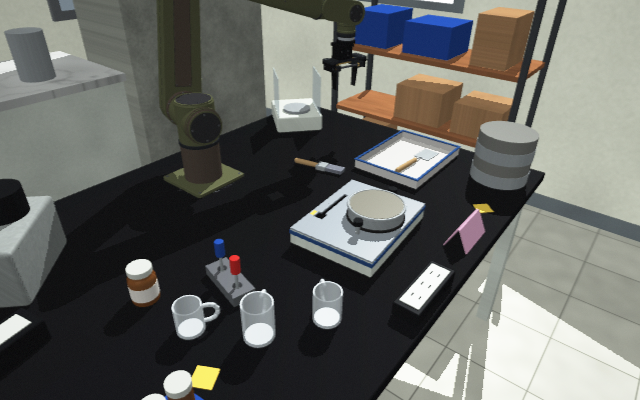

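The top view shows the shaker with the slot from (283,201) to the square entry at (328,199) and the yellow mark at (329,206). The red pin handle is at (437,196) and the blue at (431,221). The scene view agrees. Next I refine these by colour and depth.

```bash
cat > b.py <<'E'
from h import *
np.set_printoptions(precision=4,suppress=True)
p=bot.read_camera('top'); im=p['pixels'].astype(int); r,g,b=im[...,0],im[...,1],im[...,2]
V,U=np.mgrid[:400,:640]
def cloud(m): 
    return np.array([world(p,u,v) for v,u in np.argwhere(m)])
red=(r>120)&(g<70)&(b<70)&(U>400)&(U<460)&(V>180)&(V<240)
blue=(b>100)&(r<80)&(U>415)&(U<450)&(V>205)&(V<240)
for n,m in(('red',red),('blue',blue)):
    c=cloud(m); print(n,len(c),c.max(0),c.min(0)); t=c[c[:,2]>c[:,2].max()-.012]; print(' top',len(t),t.mean(0),(t.max(0)+t.min(0))/2)
# slot dark
box=(U>278)&(U<340)&(V>190)&(V<208)
dark=box&(im.sum(2)<200)
uv=np.argwhere(dark)[:,::-1]; print('dark',len(uv))
w=np.array([world(p,u,v,.060) for u,v in uv])
rect=cv2.minAreaRect((w[:,:2]*1000).astype(np.float32)); print(rect)
# shaker cover top: corners
Z=np.zeros((400,640)); 
cov=(im.min(2)>110)&(U>240)&(U<370)&(V>118)&(V<222)
cw=[world(p,u,v) for v,u in np.argwhere(cov)]; cw=np.array(cw); cw=cw[abs(cw[:,2]-.062)<.008]
print('cover z',np.median(cw[:,2])); rc=cv2.minAreaRect((cw[:,:2]*1000).astype(np.float32)); print('cover',rc)
st=(U>405)&(U<450)&(V>180)&(V<240)
c=cloud(st); c=c[abs(c[:,2]-.028)<.008]; print('stand',len(c),cv2.minAreaRect((c[:,:2]*1000).astype(np.float32)))
crop=cv2.resize(p['pixels'][185:225,270:345,::-1],None,fx=6,fy=6,interpolation=cv2.INTER_CUBIC)
crop2=cv2.resize(p['pixels'][180:240,405:500,::-1],None,fx=6,fy=6,interpolation=cv2.INTER_CUBIC)
o=np.zeros((600,570,3),np.uint8); o[:240,:450]=crop; o[240:600]=crop2
cv2.imwrite('pics/crop.png',o)
E
python3 b.py
```

```text
red 79 [ 0.5454 -0.3197  0.1175] [ 0.523 -0.343  0.073]
 top 53 [ 0.5344 -0.3308  0.1134] [ 0.5345 -0.3316  0.1117]
blue 78 [ 0.4771 -0.3002  0.1192] [ 0.4458 -0.362  -0.0023]
 top 49 [ 0.4571 -0.3115  0.1141] [ 0.4562 -0.3124  0.1138]
dark 216
((531.027099609375, 67.27426147460938), (25.389596939086914, 157.06124877929688), 0.0029630751814693213)
cover z 0.06066521242638134
cover ((621.5259399414062, 79.22013854980469), (261.5836181640625, 342.06182861328125), 4.079098701477051)
stand 696 ((496.130859375, -321.79510498046875), (61.7611198425293, 150.34100341796875), 76.32130432128906)
```

View pics/crop.png

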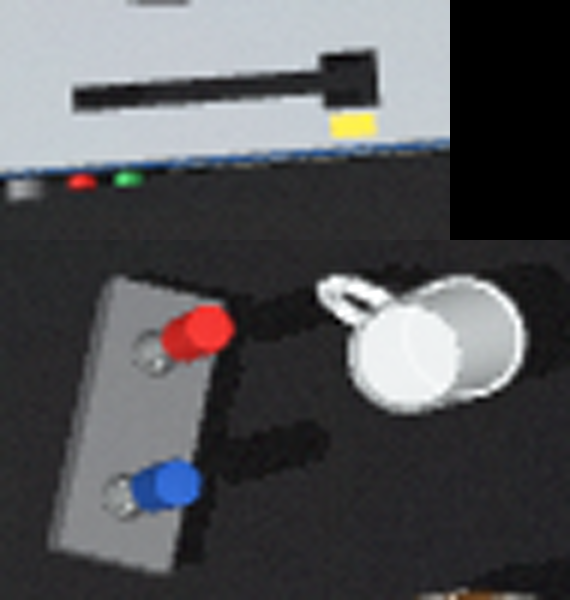

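>>> {"op": "move_arm", "data": {
  "motion": [
    [[0, 0, 0, -0.55, -0.775, 0, 70], [0, 0, 0, -1.1, -1.55, 0, 70], [0, 0, 0, -1.65, -2.325, 0, 70], [0, 0, 0, -2.2, -3.1, 0, 70], [0, 0, 0, -2.75, -3.875, 0, 70], [0, 0, 0, -3.3, -4.65, 0, 70], [0, 0, 0, -3.85, -5.425, 0, 70], [0, 0, 0, -4.4, -6.2, 0, 70], [0, 0, 0, -4.95, -6.975, 0, 70], [0, 0, 0, -5.5, -7.75, 0, 70]]
  ],
  "newtons": 25
}}

```text
time: 1.88
tool_pos: [0.2945, 0.2763, 0.4049]
ee_rot: [0.119, 0.993, 0.0, 0.0]
force: [-0.5, 0.2, 0.2]
opening: 0.738
grasp_force: 0.0
```

>>> {"op": "move_arm", "data": {
  "motion": [
    [[0, 0, 0, -0.55, -0.775, 0, 70], [0, 0, 0, -1.1, -1.55, 0, 70], [0, 0, 0, -1.65, -2.325, 0, 70], [0, 0, 0, -2.2, -3.1, 0, 70], [0, 0, 0, -2.75, -3.875, 0, 70], [0, 0, 0, -3.3, -4.65, 0, 70], [0, 0, 0, -3.85, -5.425, 0, 70], [0, 0, 0, -4.4, -6.2, 0, 70], [0, 0, 0, -4.95, -6.975, 0, 70], [0, 0, 0, -5.5, -7.75, 0, 70]]
  ]
}}

```text
time: 2.72
tool_pos: [0.4347, -0.0775, 0.4051]
ee_rot: [0.12, 0.993, -0.0, 0.001]
force: [0.5, 0.6, 0.5]
opening: 0.732
grasp_force: 0.0
```

>>> {"op": "move_arm", "data": {
  "motion": [
    [[0, 0, 0, -0.49, -0.7, 0, 70], [0, 0, 0, -0.98, -1.4, 0, 70], [0, 0, 0, -1.47, -2.1, 0, 70], [0, 0, 0, -1.96, -2.8, 0, 70], [0, 0, 0, -2.45, -3.5, 0, 70], [0, 0, 0, -2.94, -4.2, 0, 70], [0, 0, 0, -3.44, -4.9, 0, 70], [0, 0, 0, -3.96, -5.6, 0, 70], [0, 0, 0, -3.96, -5.6, 1, 70], [0, 0, 0, -3.96, -5.6, 1, 70]]
  ]
}}

```text
time: 3.55
tool_pos: [0.5343, -0.3315, 0.3582]
ee_rot: [0.121, 0.993, 0.002, -0.004]
force: [-1.1, 0.7, -2.8]
opening: 0.739
grasp_force: 0.0
```

```bash
cat > c.py <<'E'
from h import *
np.set_printoptions(precision=4,suppress=True)
s=bot.state(); print(s['time'],s['tool_pos'],s['ee_rot'],s['force'])
p=bot.read_camera('scene'); im=p['pixels'].astype(int); r,g,b=im[...,0],im[...,1],im[...,2]
V,U=np.mgrid[:400,:640]
m=(r>100)&(g<60)&(b<60)&(U>215)&(U<260)&(V>235)&(V<290)
vu=np.argwhere(m); print('red px',len(vu),vu.mean(0)[::-1],vu.min(0)[::-1],vu.max(0)[::-1])
print('expected handle centre px',project(p,[.5347,-.3312,.093]), project(p,[.5347,-.3312,.115]))
print('col err -> ', (vu[:,1].max()+vu[:,1].min())/2)
cv2.imwrite('pics/s2.png',cv2.resize(p['pixels'][150:330,140:340,::-1],None,fx=3,fy=3,interpolation=cv2.INTER_CUBIC))
E
python3 c.py
```

```text
3.55 [ 0.5343 -0.3315  0.3582] [ 0.1207  0.9927  0.0025 -0.0043] [-1.0885  0.661  -2.7685]
red px 161 [234.441  264.9193] [229 255] [239 274]
expected handle centre px (np.float64(233.99915904002114), np.float64(265.1522644094422)) (np.float64(233.2045486344766), np.float64(257.92209032497203))
col err ->  234.0
```

View pics/s2.png

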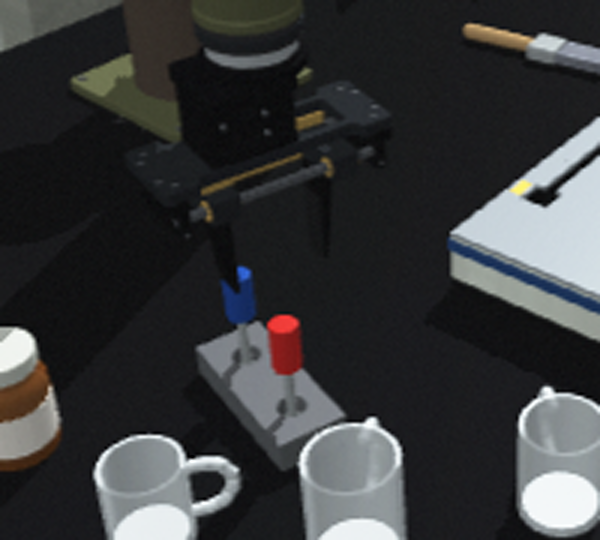

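Red handle is at the predicted pixel (234,265), fingers straddle it and the blue pin is clear. Descending and gripping.

>>> {"op": "move_arm", "data": {
  "motion": [
    [[0, 0, 0, 0, 0, 0.7, 70], [0, 0, 0, 0, 0, 1.4, 70], [0, 0, 0, 0, 0, 2.1, 70], [0, 0, 0, 0, 0, 2.5, 70], [0, 0, 0, 0, 0, 2.5, 70], [0, 0, 0, 0, 0, 2.5, 15], [0, 0, 0, 0, 0, 2.5, 15], [0, 0, 0, 0, 0, 2.5, 15], [0, 0, 0, 0, 0, 2.5, 15], [0, 0, 0, 0, 0, 2.5, 15]]
  ],
  "newtons": 25
}}

```text
time: 4.43
tool_pos: [0.5356, -0.3308, 0.2665]
ee_rot: [0.12, 0.993, -0.001, 0.001]
force: [0.6, -0.2, -0.7]
opening: 0.44
grasp_force: 0.0
```

>>> {"op": "move_arm", "data": {
  "motion": [
    [[0, 0, 0, 0, 0, 0, 15], [0, 0, 0, 0, 0, 0, 15], [0, 0, 0, 0, 0, 0, 15], [0, 0, 0, 0, 0, 0, 15]]
  ]
}}

```text
time: 4.77
tool_pos: [0.5353, -0.3307, 0.265]
ee_rot: [0.12, 0.993, -0.0, 0.0]
force: [-0.8, -0.1, 1.2]
opening: 0.248
grasp_force: 25.0
```

>>> {"op": "move_arm", "data": {
  "motion": [
    [[0, 0, 0, 0, 0, -0.4, 15], [0, 0, 0, 0, 0, -1, 15], [0, 0, 0, 0, 0, -1.7, 15], [0, 0, 0, 0, 0, -2.3, 15], [0, 0, 0, 0, 0, -2.5, 15]]
  ]
}}

```text
time: 5.18
tool_pos: [0.5359, -0.3311, 0.3693]
ee_rot: [0.12, 0.993, -0.002, 0.003]
force: [0.2, -0.7, 0.3]
opening: 0.246
grasp_force: 25.0
```

>>> {"op": "move_arm", "data": {
  "motion": [
    [[0, 0, -0.3, 0.15, 0.6, 0, 15], [0, 0, -0.6, 0.36, 1.4, 0, 15], [0, 0, -0.9, 0.59, 2.3, 0, 15], [0, 0, -1.2, 0.82, 3.2, 0, 15], [0, 0, -1.5, 1.05, 4.1, 0, 15], [0, 0, -1.8, 1.28, 5, 0, 15], [0, 0, -2.1, 1.51, 5.9, 0, 15], [0, 0, -2.4, 1.74, 6.8, 0, 15], [0, 0, -2.7, 1.95, 7.6, 0, 15], [0, 0, -2.97, 2.07, 8.07, 0, 15]]
  ]
}}

```text
time: 6.02
tool_pos: [0.5307, 0.0055, 0.3634]
ee_rot: [-0.037, 0.999, 0.001, -0.001]
force: [-0.5, -0.1, -1.4]
opening: 0.247
grasp_force: 25.0
```

>>> {"op": "move_arm", "data": {
  "motion": [
    [[0, 0, 0, 0, 0, 0, 15], [0, 0, 0, 0, 0, 0, 15], [0, 0, 0, 0, 0, 0, 15]]
  ]
}}

```text
time: 6.27
tool_pos: [0.5314, 0.0022, 0.364]
ee_rot: [-0.035, 0.999, -0.0, -0.001]
force: [0.3, -0.4, -0.8]
opening: 0.249
grasp_force: 25.0
```

```bash
cat > d.py <<'E'
from h import *
np.set_printoptions(precision=4,suppress=True)
s=bot.state(); print(s['time'],s['tool_pos'],s['ee_rot'],s['force'],s['wrist_torque'])
p=bot.read_camera('top'); im=p['pixels'].astype(int)
E_=np.array([.5317,.0026,.062]); d=np.array([-.0711,.9975,0])
print('entry px',project(p,E_),'end px',project(p,E_+.145*d))
for n in ('top','scene'):
    p=p if n=='top' else bot.read_camera('scene')
    for q in ('red_pin',):
        for k in bot.spot_point(q,p)[:2]: print(n,q,k)
print(project(p,[s['tool_pos'][0],s['tool_pos'][1],.110]))
a,bb=[int(x) for x in project(p,E_)]
cv2.imwrite('pics/s3.png',cv2.resize(p['pixels'][b:=bb-75,:][:0] if 0 else p['pixels'][bb-75:bb+55,a-90:a+90,::-1],None,fx=4,fy=4,interpolation=cv2.INTER_CUBIC)); print(a,bb)
E
sed -i 's/\[b:=bb-75,:\]\[:0\] if 0 else p\[.pixels.\]//' d.py; python3 d.py
```

```text
6.2667 [0.5314 0.0022 0.364 ] [-0.0354  0.9994 -0.0002 -0.0006] [ 0.2735 -0.4173 -0.7885] [0.0707 0.017  0.0467]
entry px (np.float64(327.61699252054774), np.float64(197.69386384435)) end px (np.float64(281.47440919434905), np.float64(200.94946581802947))
top red_pin {'at': [442.1, 158.9], 'score': 0.45}
scene red_pin {'at': [319.5, 199.7], 'score': 0.46}
(np.float64(319.705069887357), np.float64(201.53432051440345))
319 215
```

View pics/s3.png

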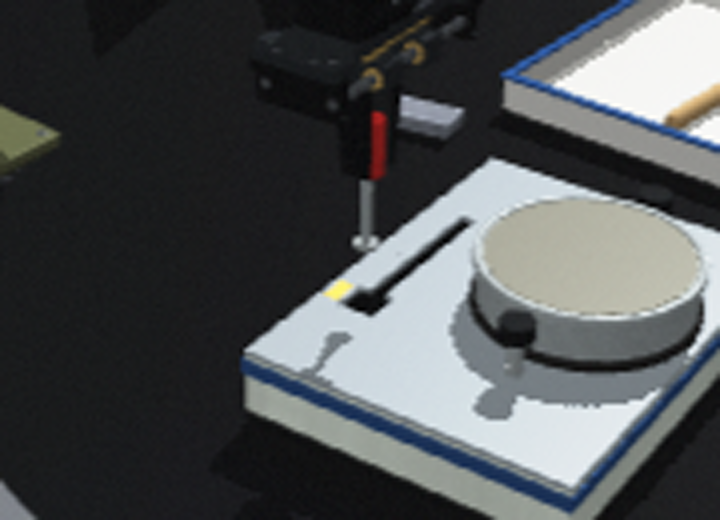

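Foot hangs at crop (366,243), hole centred at (368,301), matching the predictions. Going down through the hole.

>>> {"op": "move_arm", "data": {
  "motion": [
    [[0, 0, 0, 0, 0, 0.3, 15], [0, 0, 0, 0, 0, 0.6, 15], [0, 0, 0, 0, 0, 0.8, 15], [0, 0, 0, 0, 0, 1, 15], [0, 0, 0, 0, 0, 1.15, 15], [0, 0, 0, 0, 0, 1.3, 15], [0, 0, 0, 0, 0, 1.4, 15], [0, 0, 0, 0, 0, 1.5, 15], [0, 0, 0, 0, 0, 1.5, 15]]
  ]
}}

```text
time: 7.22
tool_pos: [0.5313, 0.0027, 0.3039]
ee_rot: [-0.036, 0.999, 0.0, -0.001]
force: [-0.5, 1.0, -0.2]
opening: 0.249
grasp_force: 25.0
```

>>> {"op": "move_arm", "data": {
  "motion": [
    [[0, 0, 0, 0, 0, 0.08, 15], [0, 0, 0, 0, 0, 0.16, 15], [0, 0, 0, 0, 0, 0.2, 15], [0, 0, 0, 0, 0, 0.22, 15], [0, 0, 0, 0, 0, 0.22, 15]]
  ]
}}

```text
time: 7.63
tool_pos: [0.5314, 0.0027, 0.2958]
ee_rot: [-0.036, 0.999, 0.0, -0.0]
force: [-0.1, -0.2, -0.5]
opening: 0.246
grasp_force: 25.0
```

>>> {"op": "move_arm", "data": {
  "motion": [
    [[0, 0, 0, 0, 0, 0.025, 15], [0, 0, 0, 0, 0, 0.05, 15], [0, 0, 0, 0, 0, 0.05, 15]]
  ]
}}

```text
time: 7.88
tool_pos: [0.5316, 0.0026, 0.2943]
ee_rot: [-0.036, 0.999, -0.0, 0.0]
force: [0.8, -0.5, 1.2]
opening: 0.249
grasp_force: 25.0
```

>>> {"op": "move_arm", "data": {
  "motion": [
    [[0, 0, 0, 0, 0, 0.02, 15], [0, 0, 0, 0, 0, 0.03, 15], [0, 0, 0, 0, 0, 0.03, 15]]
  ]
}}

```text
time: 8.13
tool_pos: [0.5316, 0.0026, 0.2932]
ee_rot: [-0.036, 0.999, -0.0, 0.0]
force: [-0.1, -1.0, 2.6]
opening: 0.251
grasp_force: 25.0
```

>>> {"op": "move_arm", "data": {
  "motion": [
    [[0, 0, 0, 0, 0, 0.02, 15], [0, 0, 0, 0, 0, 0.03, 15], [0, 0, 0, 0, 0, 0.04, 15], [0, 0, 0, 0, 0, 0.04, 15]]
  ]
}}

```text
time: 8.47
tool_pos: [0.5317, 0.0026, 0.2916]
ee_rot: [-0.036, 0.999, -0.0, 0.0]
force: [0.0, -1.6, 3.9]
opening: 0.248
grasp_force: 25.0
```

>>> {"op": "move_arm", "data": {
  "motion": [
    [[0, 0, 0, 0, 0.05, 0, 15], [0, 0, 0, 0, 0.12, 0, 15], [0, 0, 0, 0, 0.2, 0, 15], [0, 0, 0, 0, 0.28, 0, 15], [0, 0, 0, 0, 0.35, 0, 15], [0, 0, 0, 0, 0.4, 0, 15], [0, 0, 0, 0, 0.4, 0, 15]]
  ]
}}

```text
time: 9.05
tool_pos: [0.5304, 0.019, 0.2913]
ee_rot: [-0.036, 0.999, 0.0, 0.0]
force: [0.7, -3.2, 5.4]
opening: 0.245
grasp_force: 25.0
```

>>> {"op": "move_arm", "data": {
  "motion": [
    [[0, 0, 0, 0, 0.05, 0.01, 15], [0, 0, 0, 0, 0.12, 0.015, 15], [0, 0, 0, 0, 0.2, 0.015, 15], [0, 0, 0, 0, 0.28, 0.015, 15], [0, 0, 0, 0, 0.36, 0.015, 15], [0, 0, 0, 0, 0.44, 0.015, 15], [0, 0, 0, 0, 0.5, 0.015, 15], [0, 0, 0, 0, 0.5, 0.015, 15]]
  ]
}}

```text
time: 9.72
tool_pos: [0.529, 0.0387, 0.2909]
ee_rot: [-0.036, 0.999, -0.0, 0.0]
force: [-0.3, -3.0, 6.4]
opening: 0.251
grasp_force: 25.0
```

Good: about 6 N, no side load. Now 5 mm feeling steps.

>>> {"op": "move_arm", "data": {
  "motion": [
    [[0, 0, 0, 0, 0.03, 0, 15], [0, 0, 0, 0, 0.07, 0, 15], [0, 0, 0, 0, 0.11, 0, 15], [0, 0, 0, 0, 0.125, 0, 15], [0, 0, 0, 0, 0.125, 0, 15]]
  ]
}}

```text
time: 10.13
tool_pos: [0.5287, 0.0435, 0.291]
ee_rot: [-0.036, 0.999, -0.0, 0.0]
force: [-0.7, -4.0, 6.1]
opening: 0.249
grasp_force: 25.0
```

>>> {"op": "move_arm", "data": {
  "motion": [
    [[0, 0, 0, 0, 0.03, 0, 15], [0, 0, 0, 0, 0.07, 0, 15], [0, 0, 0, 0, 0.11, 0, 15], [0, 0, 0, 0, 0.125, 0, 15], [0, 0, 0, 0, 0.125, 0, 15]]
  ]
}}

```text
time: 10.55
tool_pos: [0.5284, 0.0485, 0.291]
ee_rot: [-0.036, 0.999, -0.0, 0.0]
force: [1.0, -4.2, 6.3]
opening: 0.251
grasp_force: 25.0
```

>>> {"op": "move_arm", "data": {
  "motion": [
    [[0, 0, 0, 0, 0.03, 0, 15], [0, 0, 0, 0, 0.07, 0, 15], [0, 0, 0, 0, 0.11, 0, 15], [0, 0, 0, 0, 0.125, 0, 15], [0, 0, 0, 0, 0.125, 0, 15]]
  ]
}}

```text
time: 10.97
tool_pos: [0.528, 0.0534, 0.291]
ee_rot: [-0.036, 0.999, -0.0, 0.0]
force: [-0.1, -4.1, 5.9]
opening: 0.249
grasp_force: 25.0
```

>>> {"op": "move_arm", "data": {
  "motion": [
    [[0, 0, 0, 0, 0.03, 0, 15], [0, 0, 0, 0, 0.07, 0, 15], [0, 0, 0, 0, 0.11, 0, 15], [0, 0, 0, 0, 0.125, 0, 15], [0, 0, 0, 0, 0.125, 0, 15]]
  ]
}}

```text
time: 11.38
tool_pos: [0.5276, 0.0584, 0.291]
ee_rot: [-0.036, 0.999, -0.0, 0.0]
force: [0.5, -4.2, 6.3]
opening: 0.249
grasp_force: 25.0
```

>>> {"op": "move_arm", "data": {
  "motion": [
    [[0, 0, 0, 0, 0.03, 0, 15], [0, 0, 0, 0, 0.07, 0, 15], [0, 0, 0, 0, 0.11, 0, 15], [0, 0, 0, 0, 0.125, 0, 15], [0, 0, 0, 0, 0.125, 0, 15]]
  ]
}}

```text
time: 11.8
tool_pos: [0.5273, 0.0634, 0.291]
ee_rot: [-0.036, 0.999, -0.0, 0.0]
force: [0.1, -4.4, 6.3]
opening: 0.248
grasp_force: 25.0
```

>>> {"op": "move_arm", "data": {
  "motion": [
    [[0, 0, 0, 0, 0.03, 0, 15], [0, 0, 0, 0, 0.07, 0, 15], [0, 0, 0, 0, 0.11, 0, 15], [0, 0, 0, 0, 0.125, 0, 15], [0, 0, 0, 0, 0.125, 0, 15]]
  ]
}}

```text
time: 12.22
tool_pos: [0.5269, 0.0684, 0.291]
ee_rot: [-0.036, 0.999, -0.0, 0.0]
force: [0.3, -4.1, 6.0]
opening: 0.252
grasp_force: 25.0
```

>>> {"op": "move_arm", "data": {
  "motion": [
    [[0, 0, 0, 0, 0.03, 0, 15], [0, 0, 0, 0, 0.07, 0, 15], [0, 0, 0, 0, 0.11, 0, 15], [0, 0, 0, 0, 0.125, 0, 15], [0, 0, 0, 0, 0.125, 0, 15]]
  ]
}}

```text
time: 12.63
tool_pos: [0.5266, 0.0734, 0.291]
ee_rot: [-0.036, 0.999, -0.0, 0.0]
force: [-0.3, -4.7, 6.2]
opening: 0.251
grasp_force: 25.0
```

>>> {"op": "move_arm", "data": {
  "motion": [
    [[0, 0, 0, 0, 0.03, 0, 15], [0, 0, 0, 0, 0.07, 0, 15], [0, 0, 0, 0, 0.11, 0, 15], [0, 0, 0, 0, 0.125, 0, 15], [0, 0, 0, 0, 0.125, 0, 15]]
  ]
}}

```text
time: 13.05
tool_pos: [0.5262, 0.0783, 0.291]
ee_rot: [-0.036, 0.999, -0.0, 0.0]
force: [0.6, -5.2, 6.4]
opening: 0.249
grasp_force: 25.0
```

>>> {"op": "move_arm", "data": {
  "motion": [
    [[0, 0, 0, 0, 0.03, 0, 15], [0, 0, 0, 0, 0.07, 0, 15], [0, 0, 0, 0, 0.11, 0, 15], [0, 0, 0, 0, 0.125, 0, 15], [0, 0, 0, 0, 0.125, 0, 15]]
  ]
}}

```text
time: 13.47
tool_pos: [0.5259, 0.0833, 0.2911]
ee_rot: [-0.036, 0.999, -0.0, 0.0]
force: [-0.1, -3.3, 7.2]
opening: 0.249
grasp_force: 25.0
```

>>> {"op": "move_arm", "data": {
  "motion": [
    [[0, 0, 0, 0, 0.03, 0, 15], [0, 0, 0, 0, 0.07, 0, 15], [0, 0, 0, 0, 0.11, 0, 15], [0, 0, 0, 0, 0.125, 0, 15], [0, 0, 0, 0, 0.125, 0, 15]]
  ]
}}

```text
time: 13.88
tool_pos: [0.5255, 0.0883, 0.291]
ee_rot: [-0.036, 0.999, -0.0, 0.0]
force: [0.6, -4.7, 6.9]
opening: 0.25
grasp_force: 25.0
```

>>> {"op": "move_arm", "data": {
  "motion": [
    [[0, 0, 0, 0, 0.03, 0, 15], [0, 0, 0, 0, 0.07, 0, 15], [0, 0, 0, 0, 0.11, 0, 15], [0, 0, 0, 0, 0.125, 0, 15], [0, 0, 0, 0, 0.125, 0, 15]]
  ]
}}

```text
time: 14.3
tool_pos: [0.5251, 0.0933, 0.291]
ee_rot: [-0.036, 0.999, -0.0, 0.0]
force: [-1.5, -3.6, 6.5]
opening: 0.248
grasp_force: 25.0
```

>>> {"op": "move_arm", "data": {
  "motion": [
    [[0, 0, 0, 0, 0.03, 0, 15], [0, 0, 0, 0, 0.07, 0, 15], [0, 0, 0, 0, 0.11, 0, 15], [0, 0, 0, 0, 0.125, 0, 15], [0, 0, 0, 0, 0.125, 0, 15]]
  ]
}}

```text
time: 14.72
tool_pos: [0.5248, 0.0983, 0.291]
ee_rot: [-0.036, 0.999, -0.0, 0.0]
force: [0.5, -4.2, 6.5]
opening: 0.248
grasp_force: 25.0
```

>>> {"op": "move_arm", "data": {
  "motion": [
    [[0, 0, 0, 0, 0.03, 0, 15], [0, 0, 0, 0, 0.07, 0, 15], [0, 0, 0, 0, 0.11, 0, 15], [0, 0, 0, 0, 0.125, 0, 15], [0, 0, 0, 0, 0.125, 0, 15]]
  ]
}}

```text
time: 15.13
tool_pos: [0.5244, 0.1033, 0.291]
ee_rot: [-0.036, 0.999, -0.0, 0.0]
force: [-0.5, -3.3, 7.4]
opening: 0.249
grasp_force: 25.0
```

>>> {"op": "move_arm", "data": {
  "motion": [
    [[0, 0, 0, 0, 0.03, 0, 15], [0, 0, 0, 0, 0.07, 0, 15], [0, 0, 0, 0, 0.11, 0, 15], [0, 0, 0, 0, 0.125, 0, 15], [0, 0, 0, 0, 0.125, 0, 15]]
  ]
}}

```text
time: 15.55
tool_pos: [0.5233, 0.1089, 0.2894]
ee_rot: [-0.035, 0.999, 0.001, -0.001]
force: [0.3, 0.7, -0.4]
opening: 0.248
grasp_force: 25.0
```

The load vanished, so this is the groove. Lowering gently.

>>> {"op": "move_arm", "data": {
  "motion": [
    [[0, 0, 0, 0, 0, 0.025, 15], [0, 0, 0, 0, 0, 0.05, 15], [0, 0, 0, 0, 0, 0.075, 15], [0, 0, 0, 0, 0, 0.09, 15], [0, 0, 0, 0, 0, 0.09, 15]]
  ]
}}

```text
time: 15.97
tool_pos: [0.5236, 0.1087, 0.2865]
ee_rot: [-0.035, 0.999, 0.001, -0.001]
force: [-1.7, 3.9, -0.5]
opening: 0.246
grasp_force: 25.0
```

>>> {"op": "move_arm", "data": {
  "motion": [
    [[0, 0, 0, 0, 0.02, 0.02, 15], [0, 0, 0, 0, 0.02, 0.04, 15], [0, 0, 0, 0, 0.02, 0.05, 15], [0, 0, 0, 0, 0.02, 0.05, 15]]
  ]
}}

```text
time: 16.3
tool_pos: [0.5239, 0.1092, 0.285]
ee_rot: [-0.036, 0.999, 0.0, 0.0]
force: [-0.8, 2.6, 0.6]
opening: 0.251
grasp_force: 25.0
```

>>> {"op": "move_arm", "data": {
  "motion": [
    [[0, 0, 0, 0, 0.02, 0.02, 15], [0, 0, 0, 0, 0.02, 0.04, 15], [0, 0, 0, 0, 0.02, 0.04, 15]]
  ]
}}

```text
time: 16.55
tool_pos: [0.524, 0.1097, 0.2836]
ee_rot: [-0.036, 0.999, -0.0, 0.0]
force: [-0.7, 0.1, 3.2]
opening: 0.247
grasp_force: 25.0
```

>>> {"op": "move_arm", "data": {
  "motion": [
    [[0, 0, 0, 0, 0, 0.02, 15], [0, 0, 0, 0, 0, 0.03, 15], [0, 0, 0, 0, 0, 0.03, 15]]
  ]
}}

```text
time: 16.8
tool_pos: [0.524, 0.1098, 0.2825]
ee_rot: [-0.036, 0.999, -0.0, 0.0]
force: [-0.7, -0.9, 4.7]
opening: 0.248
grasp_force: 25.0
```

>>> {"op": "move_arm", "data": {
  "motion": [
    [[0, 0, 0, 0, 0, -0.02, 15], [0, 0, 0, 0, 0, -0.03, 40], [0, 0, 0, 0, 0, -0.03, 50], [0, 0, 0, 0, 0, -0.03, 60], [0, 0, 0, 0, 0, -0.03, 60], [0, 0, 0, 0, 0, -0.03, 60]]
  ]
}}

```text
time: 17.3
tool_pos: [0.5237, 0.11, 0.2829]
ee_rot: [-0.036, 0.999, 0.0, -0.0]
force: [0.2, -0.8, 0.2]
opening: 0.542
grasp_force: 0.0
```

>>> {"op": "move_arm", "data": {
  "motion": [
    [[0, 0, 0, 0, 0, -0.3, 60], [0, 0, 0, 0, 0, -0.8, 60], [0, 0, 0, 0, 0, -1.4, 60], [0, 0, 0, 0, 0, -2, 60], [0, 0, 0, 0, 0, -2.6, 60], [0, 0, 0, 0, 0, -3, 60], [0, 0, 0, 0, 0, -3, 60], [0, 0, 0, 0, 0, -3, 60]]
  ]
}}

```text
time: 17.97
tool_pos: [0.5239, 0.11, 0.4049]
ee_rot: [-0.036, 0.999, 0.0, 0.002]
force: [-0.2, 0.9, -1.2]
opening: 0.629
grasp_force: 0.0
```

```bash
cat > e.py <<'E'
from h import *
np.set_printoptions(precision=4,suppress=True)
s=bot.state(); print(s['time'],s['tool_pos'],s['force'],s['opening'])
p=bot.read_camera('scene'); im=p['pixels'].astype(int); r,g,b=im[...,0],im[...,1],im[...,2]
V,U=np.mgrid[:400,:640]
m=(r>100)&(g<60)&(b<60)&(U>300)&(U<380)&(V>130)&(V<220)
vu=np.argwhere(m); print('red',len(vu),vu.min(0)[::-1],vu.max(0)[::-1])
for f in (.030,.036,.040): print(f,'top px',project(p,[.524,.1098,f+.105]),'bottom',project(p,[.524,.1098,f+.061]))
w=np.array([world(p,u,v) for v,u in vu]); print('z',w.max(0),w.min(0))
cv2.imwrite('pics/s4.png',cv2.resize(p['pixels'][110:240,260:440,::-1],None,fx=4,fy=4,interpolation=cv2.INTER_CUBIC))
E
python3 e.py
```

```text
17.9667 [0.5239 0.11   0.4049] [-0.1515  0.9387 -1.2108] 0.6292522317767433
red 95 [337 177] [344 192]
0.03 top px (np.float64(340.04873237774797), np.float64(179.07540347403685)) bottom (np.float64(339.4782329633641), np.float64(191.65735851601775))
0.036 top px (np.float64(340.12805196122025), np.float64(177.32606700140434)) bottom (np.float64(339.55488957331306), np.float64(189.96675201278345))
0.04 top px (np.float64(340.18113921841274), np.float64(176.1552656535728)) bottom (np.float64(339.6061911426113), np.float64(188.83533272957504))
z [0.5384 0.3259 0.1379] [ 0.3712  0.0938 -0.0001]
```

View pics/s4.png

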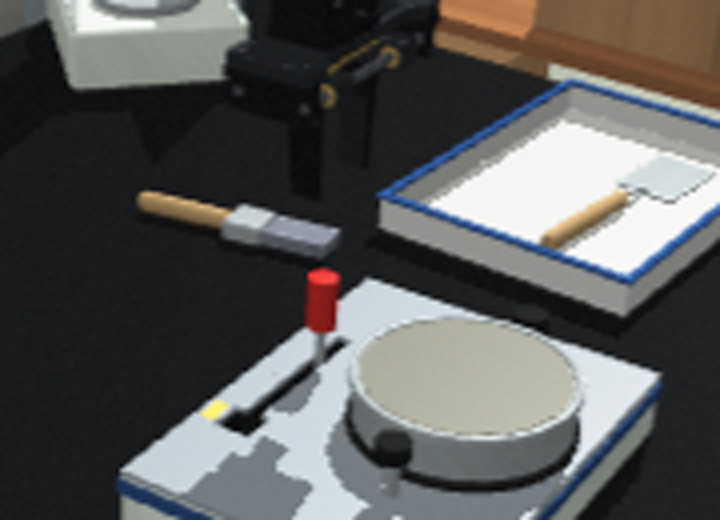

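The pin stands upright and released in the slot at crop (322,300). The handle top is at about 135 mm, which means the foot is seated at about 30 mm. Handing in.

```bash
python3 -c "from plant import bot; print(bot.finish_job())"
```

```text
the job is handed in; nothing more can be done
None
```

The red pin stands upright, released and seated in the hidden groove about 107 mm past the entry hole; slide and press readings stayed under about 8 N, I saw no bystander moved, and the job is handed in (no verdict was returned).

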